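# Switch on the microscope power unit in order

## Task

Switch on the microscope's power unit in its start-up order: with the fingertips press the green key, then the yellow key, then the blue key, each one fully down so that it stays in. Begin a key only when the one before it is fully down, do not press the red mushroom stop button, and leave the bottle, the cup and the tweezers beside the unit where they are.

Things in the scene. Friction and masses are not known exactly. Their poses are not given: they have to be found in the camera images.
- power_unit: grey power unit, fixed to the table, 200 mm deep (x) by 190 mm wide (y), black deck 36 mm above the table; along its back (+x) edge a 36 mm deep meter housing rises to 66 mm. Origin: centre of its underside at table height; x towards the back, z up. Four buttons stand on the deck at the corners of a 75 mm square centred on the origin; which colour is at which corner changes
- green_switch: the fixed round steel collar (43 mm across, 9 mm high) that carries the green key (flat-topped round cap, 30 mm across); origin: centre of its underside, on the deck of the power unit (36 mm above the table), z up
- green_top (a point): centre of the top face of the green key (flat-topped round cap, 30 mm across); moves down with it. Up, it is 57 mm above the table
- green_key (a joint): travel of the green key (flat-topped round cap, 30 mm across), m: 0 up (at the start), 0.007 fully down. It moves straight down against a steady 3 N of friction, has no spring and stays where it is left
- yellow_switch: the fixed round steel collar (43 mm across, 9 mm high) that carries the yellow key (flat-topped round cap, 30 mm across); origin: centre of its underside, on the deck of the power unit (36 mm above the table), z up
- yellow_top (a point): centre of the top face of the yellow key (flat-topped round cap, 30 mm across); moves down with it. Up, it is 57 mm above the table
- yellow_key (a joint): travel of the yellow key (flat-topped round cap, 30 mm across), m: 0 up (at the start), 0.007 fully down. It moves straight down against a steady 3 N of friction, has no spring and stays where it is left
- blue_switch: the fixed round steel collar (43 mm across, 9 mm high) that carries the blue key (flat-topped round cap, 30 mm across); origin: centre of its underside, on the deck of the power unit (36 mm above the table), z up
- blue_top (a point): centre of the top face of the blue key (flat-topped round cap, 30 mm across); moves down with it. Up, it is 57 mm above the table
- blue_key (a joint): travel of the blue key (flat-topped round cap, 30 mm across), m: 0 up (at the start), 0.007 fully down. It moves straight down against a steady 3 N of friction, has no spring and stays where it is left
- red_switch: the fixed round steel collar (43 mm across, 9 mm high) that carries the red stop button (mushroom head, 36 mm across, standing 11 mm higher than the keys); origin: centre of its underside, on the deck of the power unit (36 mm above the table), z up
- red_top (a point): centre of the top face of the red stop button (mushroom head, 36 mm across, standing 11 mm higher than the keys); moves down with it. Up, it is 68 mm above the table
- red_key (a joint): travel of the red stop button (mushroom head, 36 mm across, standing 11 mm higher than the keys), m: 0 up (at the start), 0.007 fully down. It moves straight down against a steady 3 N of friction, has no spring and stays where it is left
- oil_bottle: small brown dropper bottle with black cap, loose, 29 mm across, 62 mm tall, upright to the right of the unit; origin: centre of its underside
- sample_cup: white sample cup with blue lid, loose, 66 mm across, 62 mm tall, upright to the left of the unit; origin: centre of its underside
- tweezers: steel tweezers, loose, 122 mm long, 8 mm high, lying in front of the unit; origin: centre of their underside

How it is judged:
By the outcome, as a careful person would: the job done as asked, in the order asked, and still so for the second after the job is handed in, with the robot touching nothing.
It also fails if it takes over 32 s, if anything falls off the work surface, if the arm or the gripper's body presses on something with over 40 N, if the wrist force passes 120 N, or if a joint passes its speed limit or range.

## Robot

A 6-joint arm with a two-finger parallel gripper is mounted at the origin on the work surface; the furniture and walls round the work are solid. World frame = base frame: x ahead of the robot, y to its left, z up, the work surface at z = 0. Lengths are in m, angles in rad, forces in N, time in s.
With the tool pointing down it reaches from about 0.375 to 0.925 m from the base axis. Payload 5.7 kg.
Tool frame: the origin (TCP) lies midway between the tips of the shut fingers; the grasp point (between the pads) lies 19 mm behind it; z points along the fingers, y is the line along which they close (so a half turn about z gives the same grasp; the last joint's range is limited). The gripper opens to 88 mm and grips with 3 to 60 N. Pads are 20 mm wide; open, the fingers measure 115 mm over their backs; the gripper's body (75 mm by 178 mm) begins 61 mm behind the grasp point.
Start: joints at [-1.337, 0.359, 1.51, -0, 1.272, -0.115], TCP at [0.205, -0.564, 0.223] pointing down, gripper open.
Joint ranges: [-2.97, 2.97], [-1.01, 2.36], [0.21, 2.38], [-0.96, 4.11], [0.2, 2.71], [-2.98, 2.98]. Speed limits (rad/s): [2.39, 2.39, 3.14, 3.14, 3.14, 3.14].

## Interface

Orientations are given as a unit quaternion [x, y, z, w].
In Python, from bench import move_ptp, servo_line, goto_joints, move_gripper, sleep, inverse_kinematics, capture, PlanningError, close_job, spot_in, silhouettes, current_clock, current_joint_pos, current_qvel, current_joint_torque, current_position, current_orientation, current_force, current_torque, current_finger_gap, current_grip_force gives the robot as it stands. Calls block until the motion is done:
- move_ptp(position, orientation): joint-space move of the TCP to a pose.
- servo_line(position, orientation=None, rate=0.15, contact_N=None): straight line of the TCP; orientation=None keeps the orientation; rate is the mean speed in m/s. With contact_N (N) it stops when the force on the tool has changed by that much, and returns True; else False.
- goto_joints(angles): joint-space move.
- move_gripper(opening): finger opening in m; the grip force is fixed at half the most; returns when the fingers have stopped.
- sleep(seconds).
- inverse_kinematics(position, orientation): joint angles nearest the present ones, or None.
- capture(name): name is "side" or "top"; returns a dict with "image" (420x560x3 uint8, blue, green, red), "range_z" (420x560 float32, m along the optical axis (not along the pixel's ray), 0 where there is no reading), "intrinsics" (3x3 intrinsics, pixels), "k1" (the pictures are not rectified: a ray, as slopes to the right and down, at radius r is drawn at 1 + k1 r^2 times it, then the intrinsics apply), "R" (3x3) and "t" (3): a world point X has camera coordinates R X + t. Camera axes: x right, y down, z forward; pixel columns grow to the right and rows downward; lengths in m; the calibration is good to about 2 mm. A picture is of the moment at which its call begins.
A pose or a line that the arm cannot do raises PlanningError and nothing moves.
- close_job(): hands the job in; it is judged then, once.
Trained networks look in the newest picture that a camera, given by its name, has taken for a name from the list of things; names that differ only in an ending like _2 or _b are one class to them, and where a whole thing is asked for, a point or a joint stands for the part that bears it (a point fixed in the world has none). Each returns a list of dicts, best first, with "conf" (0 to 1); they miss things now and then, are a little off and sometimes report something else, mostly with a low value. They report only what shows in the picture. A call takes as long as a camera call.
- spot_in(camera, query): "xy" ([column, row] in pixels, amid what is visible of it).
- silhouettes(camera, query): "region" (420x560 bool, what is visible of it) and "xy" ([column, row] in pixels, amid what is visible of it).
Readings, each from a call of its own:
- current_clock(): time.
- current_joint_pos(): joint angles.
- current_qvel(): joint speeds.
- current_joint_torque(): joint torques, N m.
- current_position(): TCP position.
- current_orientation(): TCP orientation.
- current_force(): force on the tool from outside, world axes, zero at the start.
- current_torque(): the same for the moment, N m.
- current_finger_gap(): finger opening in m.
- current_grip_force(): force on a finger pad.
Only numpy, scipy, OpenCV 4.12 (cv2) and the standard library are available. Lean on these libraries where they do the work, as an engineer would, in place of code of your own. Each camera call takes 0.05 s, during which the arm holds its last target. There are 200 camera calls.

## Working session

There is one attempt and no reset: what is moved stays moved. The work goes in short steps, each a Python script; the robot and the scene stay as the last script left them, time stands still between calls to the robot, and variables do not carry over. Pictures are saved under pics/ and viewed, at most 10 in all, crops included, and the job is handed in when it is done.

```bash
mkdir -p pics; cat > h.py <<'E'
import numpy as np, cv2
from bench import *
def world(c,uv,z=None):
    """pixel -> world; z=None uses depth, else intersects the plane at height z"""
    K,k1,R,t=[np.asarray(c[k],float) for k in("intrinsics","k1","R","t")]
    uv=np.atleast_2d(np.asarray(uv,float))
    s=cv2.undistortPoints(uv[:,None],K,np.array([float(k1),0,0,0]))[:,0]
    d=np.c_[s,np.ones(len(s))]
    o=-R.T@t; w=d@R
    if z is None:
        i=np.round(uv).astype(int); l=c["range_z"][i[:,1],i[:,0]]
    else: l=(z-o[2])/w[:,2]
    return o+w*l[:,None]
E
cat > a.py <<'E'
from h import *
for n in("side","top"):
    c=capture(n); cv2.imwrite(f"pics/{n}0.png",c["image"])
    print(n,np.round(-np.asarray(c["R"]).T@c["t"],3))
    for q,z in(("green_top",.057),("yellow_top",.057),("blue_top",.057),("red_top",.068)):
        for r in silhouettes(n,q)[:2]:
            m=r["region"]; v,u=np.nonzero(m); P=world(c,np.c_[u,v]); ok=c["range_z"][v,u]>0
            print(q,round(r["conf"],2),np.round(r["xy"]),m.sum(),"depth med",np.round(np.median(P[ok],0),4),"plane",np.round(world(c,r["xy"],z)[0],4))
print(current_clock(),current_position(),current_orientation(),current_finger_gap())
E
python3 a.py
```

```text
side [-0.129  0.567  0.555]
green_top 0.51 [360. 182.] 261 depth med [0.5806 0.0113 0.035 ] plane [0.5535 0.0331 0.057 ]
green_top 0.48 [316. 205.] 168 depth med [0.5102 0.1648 0.0564] plane [0.5164 0.1653 0.057 ]
yellow_top 0.6 [293. 192.] 142 depth med [0.5815 0.1866 0.0565] plane [0.5791 0.1833 0.057 ]
blue_top 0.68 [315. 179.] 143 depth med [0.6041 0.1146 0.0558] plane [0.6076 0.1139 0.057 ]
red_top 0.63 [341. 187.] 196 depth med [0.533  0.0932 0.0637] plane [0.5386 0.0914 0.068 ]
red_top 0.38 [291. 194.] 142 depth med [0.5821 0.1868 0.0565] plane [0.5588 0.1987 0.068 ]
top [0.353 0.256 1.034]
green_top 0.74 [330. 201.] 180 depth med [0.5159 0.1616 0.0574] plane [0.5174 0.1576 0.057 ]
yellow_top 0.55 [315. 168.] 190 depth med [0.586  0.1826 0.0568] plane [0.5803 0.1818 0.057 ]
blue_top 0.75 [353. 154.] 201 depth med [0.6084 0.113  0.0573] plane [0.6052 0.1116 0.057 ]
red_top 0.63 [364. 190.] 315 depth med [0.5376 0.092  0.0656] plane [0.5335 0.0955 0.068 ]
0.5 [ 0.20503389 -0.5637932   0.22257697] [ 9.84832323e-01  1.73508743e-01 -3.17075758e-06 -1.10870189e-04] 0.08758038068191364
```

View pics/top0.png

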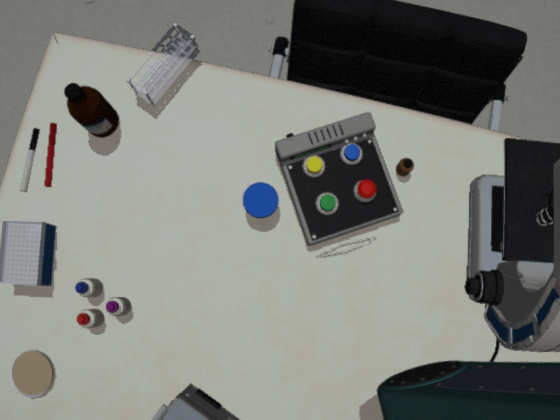

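View pics/side0.png

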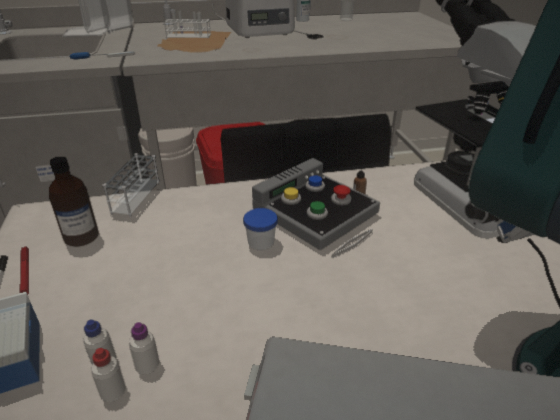

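The top view shows the unit with green at (327,203), yellow (315,165), blue (352,153) and red (367,188). The cup is at (261,200), the bottle at (405,167) and the tweezers at (346,247). In the side view, the keys are at about (317,210), (291,195), (315,183) and (341,190). A microscope stands on the right of the top view at (470–560,170–350), between the arm and the unit, so I'll check its height before sweeping past it.

```bash
cat > b.py <<'E'
from h import *
from scipy.spatial.transform import Rotation as Ro
v,u=np.mgrid[0:420,0:560]; uv=np.c_[u.ravel(),v.ravel()]
xs=np.arange(-.15,.95,.05); ys=np.arange(.3,-.75,-.05)
for n in("side","top"):
    c=capture(n); P=world(c,uv); P=P[c["range_z"].ravel()>0]
    print(n,"max height cm; rows x, cols y",np.round(ys,2))
    for x in xs:
        r=[]
        for y in ys:
            m=(abs(P[:,0]-x)<.025)&(abs(P[:,1]-y)<.025); r.append("%3d"%round(100*P[m,2].max()) if m.any() else "  .")
        print("%5.2f"%x," ".join(r))
# square fit from both views' detections
G=[(.5125,.165),(.5159,.1605)];Y=[(.580,.185),(.583,.182)];B=[(.606,.114),(.607,.1125)];R=[(.536,.092),(.536,.094)]
M=np.array([np.mean(a,0) for a in(G,Y,B,R)]); T=np.array([(-1,1),(1,1),(1,-1),(-1,-1)])*.0375
ctr=M.mean(0); A=M-ctr; yaw=np.arctan2((T[:,0]*A[:,1]-T[:,1]*A[:,0]).sum(),(T*A).sum())
F=ctr+T@np.array([[np.cos(yaw),np.sin(yaw)],[-np.sin(yaw),np.cos(yaw)]])
print(ctr,yaw,np.round(F,4),"res",np.round(M-F,4))
np.save("keys.npy",np.c_[F,[yaw]*4])
E
python3 b.py
```

```text
side max height cm; rows x, cols y [ 0.3   0.25  0.2   0.15  0.1   0.05  0.   -0.05 -0.1  -0.15 -0.2  -0.25
 -0.3  -0.35 -0.4  -0.45 -0.5  -0.55 -0.6  -0.65 -0.7 ]
-0.15   .   .   .   .   .   .   .   .   .   .   .   .   .   .   .   .   .   .   .   .   .
-0.10   .   .   .   .   .   .   .   .   .   .   .   .   .   .   .   .   .   .   .   .   .
-0.05   .   .  15   .   .   .   .   .   .   .   .   .   .   .   .   .   .   .   .   .   .
 0.00  15  15  15  14   .   .   .   .   .   .   .   .   .   .   .   .   .   .   .   .   .
 0.05  15  15  15   .   7   7   .   .   .   .   .   .   .   .   .   .   .   .   .   .   .
 0.10  15  15   .   0  30  22   1   0   .   .   .   .   .   .   .   .   .   .   .   .   .
 0.15   .   .   0   0  41  39   0   0   1   0   .   .   .   .   .   .   .   .   .   .   .
 0.20   .   0   0   0  42  47   0   0   1   3   0   .   .   .   .   .   .   .   .   .   .
 0.25   0   0   0   0  40  47   0   0   0   6   0   0   .   .   .   .   .   .   .   .   .
 0.30   0   0   0   0   0   0   0   0   7   6   3   0   .   .   .   .   .   .   .   .   .
 0.35   0   0   0   0   0   0   0   
[... 2675 characters left out ...]
7   1   1   1   1   1   0  -2   .   .   .   .   .   .   .   .
 0.70   1   1   1   1   7   7   1   1   0   0  -2 -16   .   .   .   .   .   .   .   .   .
 0.75   1   1   1   1   0   0  -1   .   . -25 -23 -16 -16   .   .   .   .   .   .   .   .
 0.80   0   0  -1   .   .   . -14 -10  -2   4   4   5 -15   .   .   .   .   .   .   .   .
 0.85   . -16 -12  -9  -1   4   5   6   6   6   6   6 -16   .   .   .   .   .   .   .   .
 0.90   . -15   5   6   6   6   6   6   6   6   5   .   .   .   .   .   .   . -84 -84 -83
[0.55955  0.138125] 0.3061200428041391 [[0.5125 0.1626]
 [0.584  0.1852]
 [0.6066 0.1137]
 [0.5351 0.0911]] res [[ 0.0017  0.0002]
 [-0.0025 -0.0017]
 [-0.0001 -0.0004]
 [ 0.0009  0.0019]]
```

The key centres fit a 75 mm square to within 3 mm, and the cap heights come out at 56–57 mm, which matches the text. The microscope is about 0.40 m tall and stands in the sweep, so I'll lift to a TCP height of 0.55–0.6 m first, then swing.

```bash
cat > c.py <<'E'
from h import *
K=np.load("keys.npy")
p=np.array(current_position());o=np.array(current_orientation());q=np.array(current_joint_pos())
for z in(.5,.55,.6,.65): 
    s=inverse_kinematics([p[0],p[1],z],o); print(z,None if s is None else np.round(s,3))
    r=inverse_kinematics([.205*.85,-.564*.85,z],o); print("  in",None if r is None else np.round(r,3))
move_gripper(0)
for z in(.6,.55,.5):
    try: servo_line([p[0],p[1],z],rate=.3); break
    except PlanningError as e: print(z,e)
print(current_clock(),current_position(),np.round(current_joint_pos(),3),current_finger_gap(),current_force())
E
python3 c.py
```

```text
0.5 [-1.337  0.246  1.022  0.     1.873 -0.115]
  in [-1.358  0.094  1.209  0.     1.839 -0.136]
0.55 [-1.337  0.255  0.898  0.     1.989 -0.115]
  in [-1.358  0.1    1.09   0.     1.951 -0.136]
0.6 [-1.337  0.276  0.754  0.     2.111 -0.115]
  in [-1.358  0.116  0.958  0.     2.067 -0.136]
0.65 [-1.337  0.312  0.585  0.     2.245 -0.115]
  in [-1.358  0.143  0.809  0.     2.189 -0.136]
3.35 [ 0.20501382 -0.56361654  0.59882833] [-1.337  0.276  0.757  0.     2.111 -0.115] 0.00030929493636311324 [ 0.00127792  0.52369785 -0.03930715]
```

```bash
cat > d.py <<'E'
from h import *
K=np.load("keys.npy")
q=np.array(current_joint_pos());p=current_position()
q[0]+=np.arctan2(K[0,1],K[0,0])-np.arctan2(p[1],p[0])
goto_joints(q); print(current_clock(),current_position())
servo_line([*K[0,:2],.25],rate=.3)
servo_line([*K[0,:2],.10],rate=.2)
print(current_clock(),current_position(),np.round(current_joint_pos(),3),current_force())
c=capture("top"); cv2.imwrite("pics/top1.png",cv2.resize(c["image"][110:270,220:430],None,fx=3,fy=3))
c=capture("side"); cv2.imwrite("pics/side1.png",cv2.resize(c["image"][140:260,220:410],None,fx=4,fy=4))
E
python3 d.py
```

```text
6.2667 [0.57193882 0.18059076 0.59877204]
8.5 [0.51363467 0.16280646 0.10107821] [ 0.179  0.415  1.775  0.     0.951 -0.128] [ 0.57834464 -0.4096724   0.47606983]
```

View pics/side1.png

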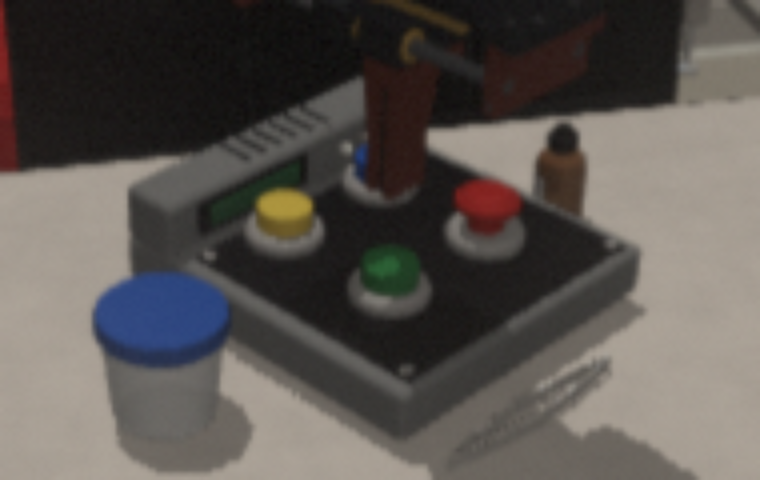

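The crop shows the shut fingertips at (395,190), 43 mm above and directly over the green key at (390,265). The line is right, so I'll press green.

```bash
cat >> h.py <<'E'
def press(xy):
    servo_line([*xy,.063],rate=.1)
    hit=servo_line([*xy,.047],rate=.015,contact_N=14)
    print("hit",hit,np.round(current_position(),4),np.round(current_force(),1),current_clock())
    servo_line([*xy,.10],rate=.15)
E
cat > e.py <<'E'
from h import *
K=np.load("keys.npy"); press(K[0,:2])
c=capture("side"); cv2.imwrite("pics/side2.png",cv2.resize(c["image"][140:260,220:410],None,fx=4,fy=4))
for n in("side","top"):
    c=capture(n)
    for r in silhouettes(n,"green_top")[:2]:
        v,u=np.nonzero(r["region"]); P=world(c,np.c_[u,v]); print(n,r["conf"],np.median(P,0),np.percentile(P[:,2],[10,90]))
E
python3 e.py
```

```text
hit True [0.5127 0.1626 0.0503] [-0.6  0.4  7.5] 9.95
side 0.66 [0.51289732 0.16309667 0.04996232] [0.04733124 0.05132855]
```

View pics/side2.png

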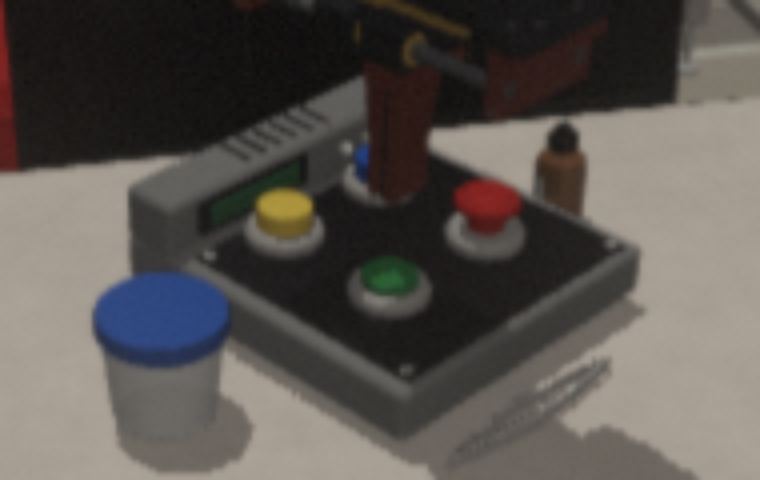

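Green is down: the cap now sits low in its collar at (390,280), the top measures z≈0.050, and the tip stopped at 0.0503 with the force rising past 14 N. I'll re-press it more firmly to be sure, then do yellow.

```bash
sed -i 's/contact_N=14/contact_N=30/; s/\.047\]/.045]/' h.py; cat > f.py <<'E'
from h import *
K=np.load("keys.npy"); press(K[0,:2])
servo_line([*K[1,:2],.10],rate=.15); press(K[1,:2])
servo_line([*K[1,:2],.14],rate=.2)
for n in("side","top"):
    c=capture(n)
    for k in("green_top","yellow_top","blue_top","red_top"):
      for r in silhouettes(n,k)[:2]:
        v,u=np.nonzero(r["region"]); P=world(c,np.c_[u,v]); print(n,k,round(r["conf"],2),np.round(np.median(P,0),4))
    if n=="side": cv2.imwrite("pics/side3.png",cv2.resize(c["image"][140:260,220:410],None,fx=4,fy=4))
print(current_clock())
E
python3 f.py
```

```text
hit True [0.5124 0.1626 0.0503] [-2.1 -0.6  7.4] 12.0833
hit True [0.5842 0.1852 0.0503] [-2.  -0.2  6.7] 14.6417
side green_top 0.7 [0.5132 0.1627 0.0501]
side green_top 0.55 [0.607  0.1147 0.0562]
side yellow_top 0.54 [0.5832 0.1852 0.0499]
side blue_top 0.57 [0.6038 0.1154 0.0566]
side red_top 0.58 [0.4383 0.1106 0.0061]
side red_top 0.54 [0.5318 0.0952 0.0646]
top blue_top 0.69 [0.6079 0.1113 0.0576]
15.975
```

View pics/side3.png

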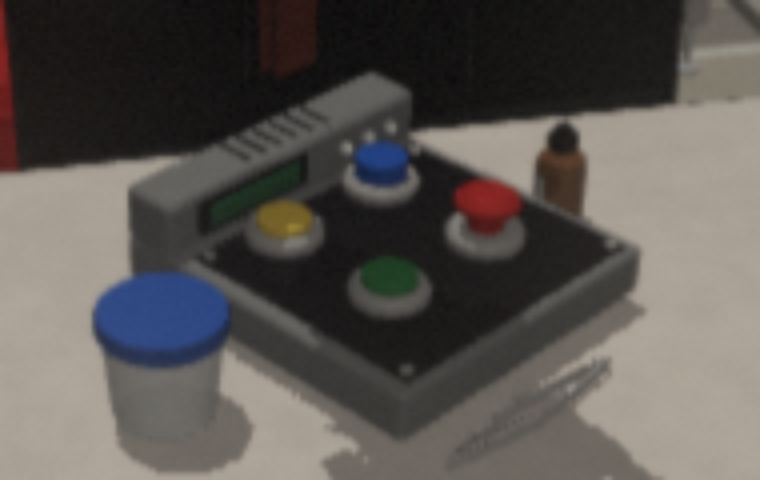

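Green (390,275) and yellow (285,220) are both flush and down. Blue (382,160) and red (487,205) are still up. Blue is next.

```bash
cat > g.py <<'E'
from h import *
K=np.load("keys.npy")
servo_line([*K[2,:2],.10],rate=.15); press(K[2,:2])
servo_line([*K[2,:2],.25],rate=.25)
c=capture("side"); cv2.imwrite("pics/side4.png",cv2.resize(c["image"][140:260,220:410],None,fx=4,fy=4))
for k in("green_top","yellow_top","blue_top","red_top"):
  for r in silhouettes("side",k)[:1]:
    v,u=np.nonzero(r["region"]); P=world(c,np.c_[u,v]); print(k,round(r["conf"],2),np.round(np.median(P,0),4))
print(current_clock())
E
python3 g.py
```

```text
hit True [0.6069 0.1137 0.0503] [-0.9 -0.7  7.4] 18.1167
green_top 0.68 [0.513  0.163  0.0502]
blue_top 0.53 [0.6064 0.115  0.0504]
red_top 0.7 [0.5326 0.0934 0.0637]
19.6
```

View pics/side4.png

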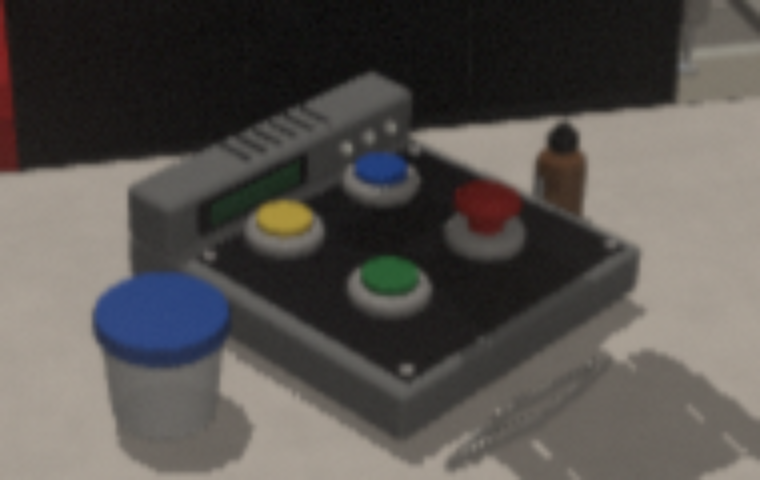

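All three keys are down: blue (380,168), yellow (285,217) and green (390,275). Red is still up at (487,205), and the cup, bottle and tweezers haven't moved.

```bash
python3 -c "from bench import *; print(close_job())"
```

```text
the job is handed in; nothing more can be done
None
```

I pressed the green, yellow and blue keys fully down in that order, left the red stop, cup, bottle and tweezers untouched, and handed the job in at about 20 s of the 32 s allowed.

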